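# Gauge the empty spring clamp of the burn-in rack

### The job

Check the empty spring clamp in the middle of the burn-in rack: lift the thicker of the two steel gauge blades out of its block, hold it upright and slide it down between the two sprung cheeks, centred along them, feeling their drag, gently until the sharp rise in resistance tells that its foot is fully home on the clamp's floor. Let go and leave it standing upright in the clamp; leave the thin gauge in its block.

Things in the scene. Friction and masses are not known exactly. Their poses are not given: they have to be found in the camera images.
- thick_gauge: steel gauge blade, the thicker of two: 12 mm thick (y), 36 wide (x), 110 tall (z), 110 to 220 g; the lowest 6 mm narrow to 6 mm thick. Origin: centre of its foot. Stands upright in a slot of a grey block 64 x 56 x 40 mm (slot 30 mm deep, 1 mm play each side): 80 mm stand clear; lift over 35 mm to free it. Grip across its thickness, from above, near the top
- thin_gauge: like blade, 6 mm thick (3 mm at the foot), in its own like block beside the thick one's; which of the two is nearer the rack varies. Origin and axes as for the thick gauge. To be left alone
- rack: burn-in rack fixed to the bench: black base 120 (x) x 290 (y) x 20 mm, origin at the centre of its underside; four circuit boards stand on it at y = -130, -106, 106, 130 mm, their tops 105 mm above the bench. The clamp is at its centre. Its springs press each cheek on a 12 mm blade with 2 to 3 N: sliding in takes about 2 to 8 N, more than the blade's weight
- clamp_floor (a point): centre of the clamp's rigid floor, 20 mm above the bench, axes as the rack's. Two steel cheeks 44 mm long (x), 5 mm apart (y), each sprung to give way up to 14 mm; from 30 mm above the floor they flare to a mouth 27 mm wide at the top, 54 mm up. Open at both x ends. The blade's thickness goes along y, either way round; home, 56 mm of it stand out
Things that resemble listed ones, but are neither listed nor needed, are in the scene too. Leave any black look-alike of the thick_gauge alone.

How it is judged:
By the outcome, as a careful person would: the job done as asked, in the order asked, and still so for the second after the job is handed in, with the robot touching nothing.
It also fails if it takes over 45 s, if anything falls off the work surface, if the arm or the gripper's body presses on something with over 40 N, if the wrist force passes 120 N, or if a joint passes its speed limit or range.

### The arm

A 7-joint arm with a two-finger parallel gripper is mounted at the origin on the work surface. World frame = base frame: x ahead of the robot, y to its left, z up, the work surface at z = 0. Lengths are in m, angles in rad, forces in N, time in s.
With the tool pointing down it reaches from about 0.425 to 0.925 m from the base axis. Payload 6.8 kg.
Tool frame: the origin (TCP) lies midway between the tips of the shut fingers; the grasp point (between the pads) lies behind it (hold_point_z is the z of the grasp point in the tool frame, in m); z points along the fingers, y is the line along which they close (so a half turn about z gives the same grasp; the last joint's range is limited). The gripper opens to 85 mm and grips with 20 to 120 N. Pads are 22 mm wide; open, the fingers measure 114 mm over their backs; the gripper's body (76 mm by 85 mm) begins 54 mm behind the grasp point. The pads swing forward as they close: fully open they stand 13 mm farther back than shut.
Start: joints at [1.233, 0.477, 0.022, 1.555, -0.011, 1.109, -0.083], TCP at [0.154, -0.657, 0.231] pointing down, gripper open.
Joint ranges: [-2.96, 2.96], [-0.34, 2.1], [-1.41, 1.46], [0.24, 2.44], [-1.37, 4.51], [0.17, 1.92], [-2.96, 2.96]. Speed limits (rad/s): [2.39, 2.39, 3.14, 3.14, 3.14, 3.14, 3.14].

### API

Orientations are given as a unit quaternion [w, x, y, z].
In Python, from bench import * gives the robot as it stands. The module is installed in compiled form; this text tells all that it offers.
- The arm moves only by the tool carry_out, never from a script. Its argument "motion" is a list of rows, each an object of numbers: "tx", "ty", "tz": the shift along the world's x, y, z in cm; "twist": the turn about the world's z in degrees; "fingers": the gripper's target within -1 to 1 (shut at 1, half-way at 0, fully open at -1). A call has 1 to 10 rows; each row shifts and turns the commanded pose from where the row before left it; what a row does not reach is not made up. A row lasts 1/10 s, in which the tool goes at most 50 mm and 8.59 degrees, less where a joint would pass 70% of its speed; a pose out of reach is approached as far as the arm can. A call is refused whole if a number of a shift passes 5 or a number of a turn 8.59, either way. A call with a gripper value outside its range is refused whole. The fingers move at their own pace and stop on an object; "squeeze" is the grip in N (left out, the last holds). Time passes only in rows, so rows that do not move let the fingers close. It gives the time, the measured TCP pose, the force, the opening and the grip force at its end, in the units of the state.
- read_state(): the state, without advancing time (a new reading comes with each control period).
- camera(name): name is "side" or "top" or "wrist"; returns the picture (384x512x3 uint8, red, green, blue); there is no depth.
- camera_params(name): a dict with "fx", "fy", "cx", "cy" (pixels), "k1" (the pictures are not rectified: a ray, as slopes to the right and down, at radius r is drawn at 1 + k1 r^2 times it, then the intrinsics apply), "R" (3x3) and "t" (3): a world point X has camera coordinates R X + t. Camera axes: x right, y down, z forward; pixel columns grow to the right and rows downward; lengths in m; the calibration is good to about 2 mm. A picture is of the moment at which its call begins: read the wrist's pose just before it. camera_params takes no time and is no camera call; for the wrist camera it gives the pose at the moment of the call.
- hand_in(): hands the job in; it is judged then, once.
The state is a dict: "time": time; "joints": joint angles; "dq": joint speeds; "tau": joint torques, N m; "tool_pos": TCP position; "ee_rot": TCP orientation; "force": force on the tool from outside, world axes, zero at the start; "ft_torque": the same for the moment, N m; "width": finger opening in m; "gripper_force": force on a finger pad.
Only numpy, scipy, OpenCV 4.12 (cv2) and the standard library are available. Lean on these libraries where they do the work, as an engineer would, in place of code of your own. Each camera call takes 0.05 s, during which the arm holds its last target. There are 200 camera calls.

## Working session

There is one attempt and no reset: what is moved stays moved. The work goes in short steps, Python scripts to look and compute and a tool call to move; the robot and the scene stay as the last step left them, time stands still between calls to the robot, and variables do not carry over. Pictures are saved under pics/ and viewed, at most 10 in all, crops included, and the job is handed in when it is done.

Besides the shell and the picture viewer there is one more tool, called after "Emit:" by a JSON object that holds its "op" and its "data", one argument or row to a line. carry_out: Moves the arm, as the interface text tells. Its arguments: {"type":"object","properties":{"motion":{"type":"array","items":{"type":"object","properties":{"tx":{"type":"number"},"ty":{"type":"number"},"tz":{"type":"number"},"twist":{"type":"number"},"fingers":{"type":"number"}}}},"squeeze":{"type":"number"}},"required":["motion"]}

```bash
mkdir -p pics; cat > h.py <<'E'
from bench import *
import numpy as np, cv2
def save(n,f):
    p=camera_params(n); im=camera(n); cv2.imwrite('pics/'+f,im[:,:,::-1]); return im,p
def ray(p,u,v):
    K=np.array([[p['fx'],0,p['cx']],[0,p['fy'],p['cy']],[0,0,1.]])
    q=cv2.undistortPoints(np.array([[[u,v]]],float),K,np.array([p['k1'],0,0,0.]))[0,0]
    R=np.array(p['R']);t=np.array(p['t'])
    return -R.T@t, R.T@np.array([q[0],q[1],1])
def onz(p,u,v,z):
    o,d=ray(p,u,v); return (o+d*(z-o[2])/d[2]).round(4)
def proj(p,X):
    c=np.array(p['R'])@np.array(X)+np.array(p['t']); s=c[:2]/c[2]; s=s*(1+p['k1']*(s@s))
    return np.array([p['fx']*s[0]+p['cx'],p['fy']*s[1]+p['cy']]).round(1)
E
python3 - <<'E'
from h import *
for n in('top','side'):
    im,p=save(n,n+'1.png'); print(n,(-np.array(p['R']).T@p['t']).round(3),p['R'],p['fx'],p['k1'])
s=read_state(); print(s)
E
```

```text
top [ 0.413 -0.064  0.858] [[ 0.02345643 -0.99972435  0.00100895]
 [-0.97978835 -0.0231892  -0.1986883 ]
 [ 0.19865693  0.00367196 -0.98006221]] 363.7768732259368 -0.013203170447312429
side [0.416 0.461 0.592] [[-0.96472398 -0.26257008 -0.01909462]
 [-0.17476736  0.69298797 -0.69944552]
 [ 0.19688581 -0.67143475 -0.71443079]] 375.0990554769155 0.015854564239854953
{'time': 0.1, 'joints': array([ 1.2328583 ,  0.47769927,  0.0223928 ,  1.55633205, -0.01150166,
        1.10929485, -0.08311356]), 'dq': array([ 0.00042017, -0.00094835, -0.00076984, -0.00332684, -0.00245978,
       -0.00018668,  0.0003713 ]), 'tau': array([ 3.29692208e-03, -5.97762144e+01,  1.61303803e+00, -2.81957334e+01,
        1.27452443e-02,  4.99940623e-03,  2.62388255e-05]), 'tool_pos': array([ 0.15362035, -0.65675257,  0.23044476]), 'ee_rot': array([-7.86277484e-04,  9.93405968e-01,  1.14647019e-01, -1.59796546e-04]), 'force': array([ 0.60839585, -0.90550378, -0.26712199]), 'ft_torque': array([-0.0188422 , -0.00645104,  0.02291042]), 'gripper_force': 0.0, 'width': 0.08567547697881983}
```

View pics/top1.png

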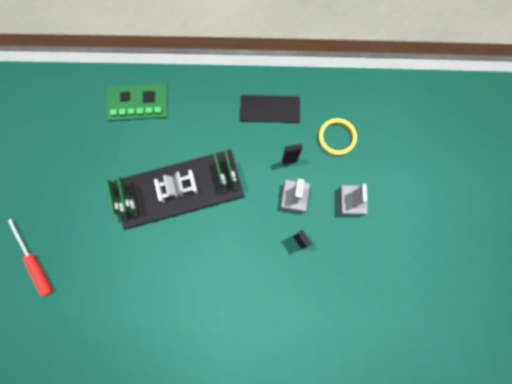

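View pics/side1.png

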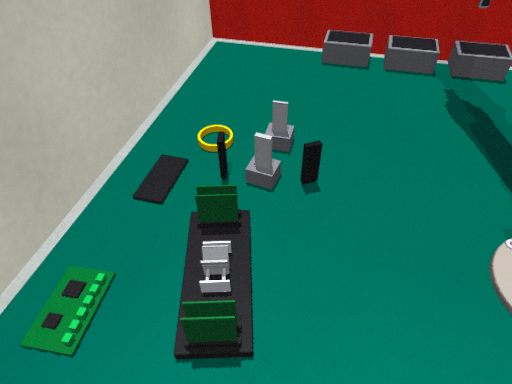

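The top view shows the rack at about (178,189) with the clamp at (176,186). Two blocks with blades stand at (295,195) and (354,200), and there are black look-alikes at (292,155) and (302,240). I'll enlarge this view and measure.

```bash
python3 - <<'E'
from h import *
p=camera_params('top'); im=cv2.imread('pics/top1.png')
a=cv2.resize(im[140:260,270:390],None,fx=5,fy=5,interpolation=cv2.INTER_CUBIC)
cv2.imwrite('pics/c1.png',a)
a=cv2.resize(im[140:240,100:250],None,fx=5,fy=5,interpolation=cv2.INTER_CUBIC)
cv2.imwrite('pics/c2.png',a)
E
```

```text
(no output)
```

View pics/c1.png

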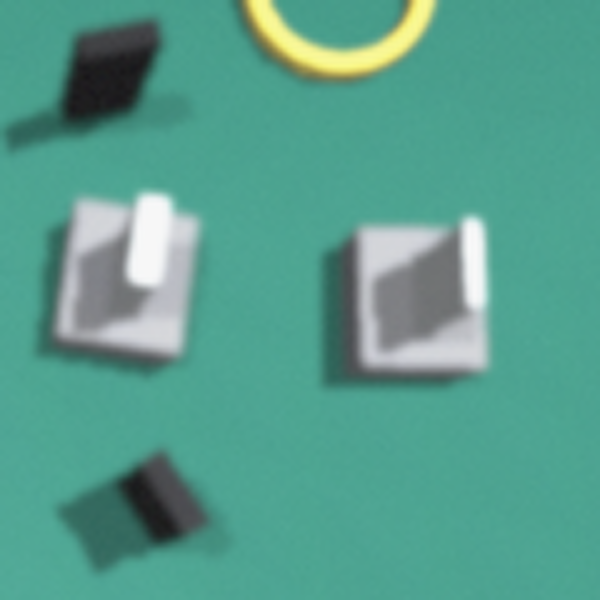

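View pics/c2.png

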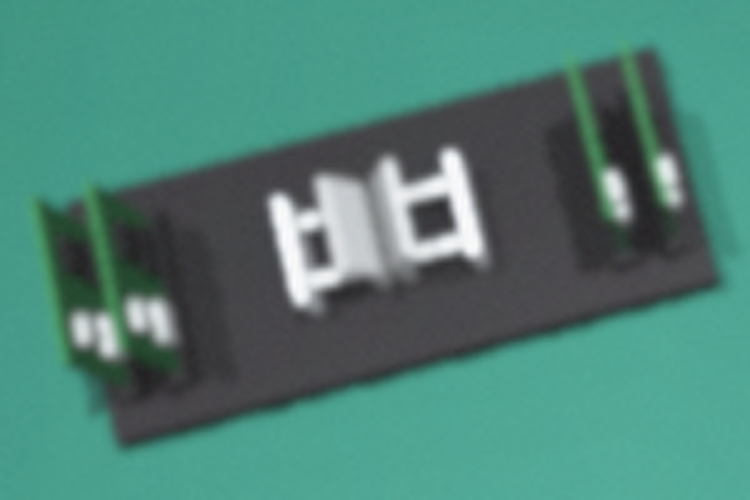

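In the crops the left blade is about 7 px thick and the right one about 4 px, so the left one, nearer the rack, is the thick gauge. The rack's corners and the clamp's flares are clear.

```bash
python3 - <<'E'
from h import *
p=camera_params('top')
c1=lambda u,v,z:onz(p,270+u/5-.4,140+v/5-.4,z)
c2=lambda u,v,z:onz(p,100+u/5-.4,140+v/5-.4,z)
g=c1(149.5,241,.12);a=c1(153,196,.12);b=c1(143,287,.12);d=a-b
print('thick',g,'len',np.linalg.norm(d),'ang deg of x axis',np.degrees(np.arctan2(d[1],d[0])))
for z,l in((.04,[(78,198),(200,218),(182,350),(55,335)]),): 
    q=np.array([c1(*x,z) for x in l]);print('block',q[:,:2].tolist(),q.mean(0))
g=c1(475,262,.12);print('thin',g)
A=c1(118,38,.11);B=c1(180,495,.11);print('black',A,B)
# rack
C=c2(657,47,.02);D=c2(718,278,.02);E_=c2(120,432,.02)
print('rack corners',C,D,E_,np.linalg.norm(C-D),np.linalg.norm(D-E_))
print('ang',np.degrees(np.arctan2(*(C-D)[1::-1])), np.degrees(np.arctan2(*(E_-D)[1::-1]))-90,'ctr',(C+E_)/2)
for n,q in dict(Lt=(318,178),Lb=(345,278),Rt=(390,155),Rb=(410,280)).items(): print(n,c2(*q,.074))
s=read_state();R=__import__('scipy.spatial.transform',fromlist=['Rotation']).Rotation.from_quat(np.roll(s['ee_rot'],-1)).as_matrix();print(R.round(3))
# wrist
w=camera_params('wrist');print((-np.array(w['R']).T@w['t']-s['tool_pos']).round(3),np.array(w['R']).round(2),w['fx'])
E
```

```text
thick [ 0.5692 -0.1533  0.12  ] len 0.03881713539147378 ang deg of x axis -6.0630877182118015
block [[0.6057, -0.13], [0.5976, -0.1863], [0.536, -0.1777], [0.5415, -0.12]] [ 0.5702 -0.1535  0.04  ]
thin [ 0.5636 -0.2881  0.12  ]
black [ 0.6602 -0.141   0.11  ] [ 0.4656 -0.1669  0.11  ]
rack corners [ 0.6819 -0.0008  0.02  ] [ 0.5696 -0.0335  0.02  ] [0.4908 0.2402 0.02  ] 0.1169640115591116 0.284817713634528
ang 16.234732081363617 16.061451818379183 ctr [0.58635 0.1197  0.02   ]
Lt [0.6004 0.1433 0.074 ]
Lb [0.5556 0.1281 0.074 ]
Rt [0.6117 0.112  0.074 ]
Rb [0.5554 0.0995 0.074 ]
[[ 0.974  0.228 -0.   ]
 [ 0.228 -0.974  0.002]
 [-0.    -0.002 -1.   ]]
[0.08  0.018 0.143] [[ 0.23 -0.97 -0.  ]
 [-0.92 -0.22  0.32]
 [-0.31 -0.07 -0.95]] 338.8722893700151
```

Emit:
{"op": "carry_out", "data": {
  "motion": [
    {"tx":2.7,"ty":3.3,"twist":-1.4},
    {"tx":2.8,"ty":3.4,"twist":-1.4},
    {"tx":2.8,"ty":3.4,"twist":-1.4},
    {"tx":2.8,"ty":3.4,"twist":-1.4},
    {"tx":2.8,"ty":3.4,"twist":-1.4},
    {"tx":2.8,"ty":3.4,"twist":-1.4},
    {"tx":2.8,"ty":3.4,"twist":-1.4},
    {"tx":2.8,"ty":3.4,"twist":-1.4},
    {"tx":2.8,"ty":3.4,"twist":-1.4},
    {"tx":2.8,"ty":3.4,"twist":-1.4}
  ]
}}

```text
invalid input
```

Emit:
{"op": "carry_out", "data": {
  "motion": [
    {"tx":2.8,"ty":3.4,"twist":-1.4},
    {"tx":2.8,"ty":3.4,"twist":-1.4},
    {"tx":2.8,"ty":3.4,"twist":-1.4},
    {"tx":2.8,"ty":3.2,"twist":-1.4},
    {"tx":2.5,"ty":3,"twist":-1.4},
    {},
    {}
  ]
}}

```text
invalid input
```

```bash
python3 - <<'E'
from h import *
import bench
print([n for n in dir(bench) if not n.startswith('_')], getattr(bench,'hold_point_z',None))
s=read_state();print(s['time'],s['tool_pos'],s['force'])
im,p=save('wrist','w1.png')
print(proj(p,[.57,-.1535,.12]),proj(p,[.57,-.1535,.04]))
E
```

```text
['MotionError', 'camera', 'camera_params', 'hand_in', 'hold_point_z', 'read_state'] -0.0187
0.1 [ 0.15362035 -0.65675257  0.23044476] [ 0.60839585 -0.90550378 -0.26712199]
[ -84.2 -235.9] [-309.9 -556.8]
```

View pics/w1.png

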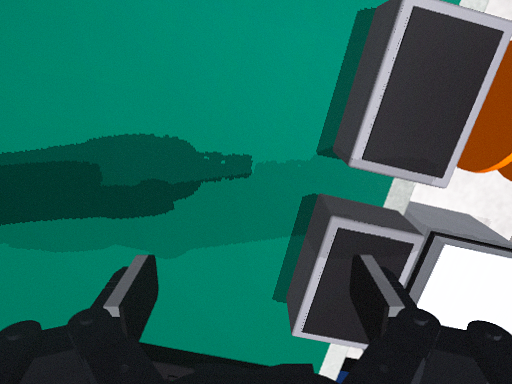

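The moves were refused, so this picture is still from the start pose: bins at the right, fingers at (130,285) and (380,285). I'll send rows with every field filled in.

Emit:
{"op": "carry_out", "data": {
  "motion": [
    {"tx":2.7,"ty":3.3,"tz":0,"twist":-1.4,"fingers":-1},
    {"tx":2.8,"ty":3.4,"tz":0,"twist":-1.4,"fingers":-1},
    {"tx":2.8,"ty":3.4,"tz":0,"twist":-1.4,"fingers":-1},
    {"tx":2.8,"ty":3.4,"tz":0,"twist":-1.4,"fingers":-1},
    {"tx":2.8,"ty":3.4,"tz":0,"twist":-1.4,"fingers":-1},
    {"tx":2.8,"ty":3.4,"tz":0,"twist":-1.4,"fingers":-1},
    {"tx":2.8,"ty":3.4,"tz":0,"twist":-1.4,"fingers":-1},
    {"tx":2.8,"ty":3.4,"tz":0,"twist":-1.4,"fingers":-1},
    {"tx":2.8,"ty":3.4,"tz":0,"twist":-1.4,"fingers":-1},
    {"tx":2.8,"ty":3.4,"tz":0,"twist":-1.4,"fingers":-1}
  ],
  "squeeze": 40
}}

```text
time: 1.15
tool_pos: [0.4335, -0.3167, 0.2313]
ee_rot: [0.0, 1.0, -0.008, -0.0]
force: [1.0, -0.1, -0.7]
width: 0.0854
gripper_force: 0.0
```

Emit:
{"op": "carry_out", "data": {
  "motion": [
    {"tx":2.8,"ty":3.4,"tz":0,"twist":-1.4,"fingers":-1},
    {"tx":2.8,"ty":3.4,"tz":0,"twist":-1.4,"fingers":-1},
    {"tx":2.8,"ty":3.4,"tz":0,"twist":-1.4,"fingers":-1},
    {"tx":2.7,"ty":3.1,"tz":0,"twist":-1.4,"fingers":-1},
    {"tx":2.3,"ty":2.8,"tz":0,"twist":-1.4,"fingers":-1},
    {"tx":0,"ty":0,"tz":0,"twist":0,"fingers":-1},
    {"tx":0,"ty":0,"tz":0,"twist":0,"fingers":-1}
  ]
}}

```text
time: 1.85
tool_pos: [0.5668, -0.1564, 0.2309]
ee_rot: [-0.0, 0.998, -0.067, -0.0]
force: [-0.8, -1.1, -0.6]
width: 0.0853
gripper_force: 0.0
```

```bash
python3 - <<'E'
from h import *
s=read_state();print(s['time'],s['tool_pos'],s['ee_rot'],s['force'])
im,p=save('wrist','w2.png')
print(proj(p,[.57,-.1535,.12]),proj(p,[.57,-.1535,.04]))
E
```

```text
1.85 [ 0.56683349 -0.15641701  0.23085821] [-3.87466120e-05  9.97741257e-01 -6.71727555e-02 -4.51335993e-04] [-0.81947124 -1.07480357 -0.63026722]
[249.1 181.3] [250.1 157.5]
```

View pics/w2.png

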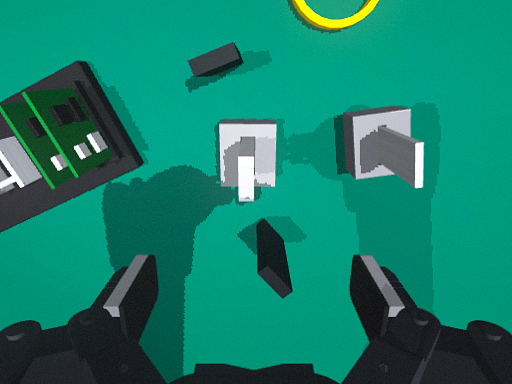

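The wrist view shows the thick blade's bright top at about (246,184), in its block at (248,153). The rack is at the left. I'll measure the top from its bright mask.

```bash
python3 - <<'E'
from h import *
s=read_state(); p=camera_params('wrist'); im=cv2.imread('pics/w2.png',0)
m=np.zeros_like(im); m[150:215,225:270]=(im[150:215,225:270]>235)*255
c=max(cv2.findContours(m,0,2)[0],key=cv2.contourArea)
r=cv2.minAreaRect(c);b=cv2.boxPoints(r);print(r,b.tolist())
q=np.array([onz(p,*x,.12) for x in b]);print(q,q.mean(0))
for i in range(4):
    d=q[i]-q[i-1];print(np.linalg.norm(d).round(4),np.degrees(np.arctan2(d[1],d[0])).round(1))
print('delta cm',(q.mean(0)-s['tool_pos'])*100)
E
```

```text
((245.5, 177.5), (41.0, 15.0), 90.0) [[238.0, 157.0], [253.0, 157.0], [253.0, 198.0], [238.0, 198.0]]
[[ 0.5898 -0.1493  0.12  ]
 [ 0.5883 -0.1607  0.12  ]
 [ 0.5551 -0.1561  0.12  ]
 [ 0.5567 -0.1443  0.12  ]] [ 0.572475 -0.1526    0.12    ]
0.0335 -8.6
0.0115 -97.5
0.0335 172.1
0.0119 82.3
delta cm [  0.6306993    0.52628688 -11.08836143]
```

Emit:
{"op": "carry_out", "data": {
  "motion": [
    {"tx":0.5,"ty":0.4,"tz":-1.4,"twist":0,"fingers":-1},
    {"tx":0,"ty":0,"tz":-3,"twist":0,"fingers":-1},
    {"tx":0,"ty":0,"tz":-3,"twist":0,"fingers":-1},
    {"tx":0,"ty":0,"tz":-3,"twist":0,"fingers":-0.5},
    {"tx":0,"ty":0,"tz":-2,"twist":0,"fingers":0},
    {"tx":0,"ty":0,"tz":-1.5,"twist":0,"fingers":0.2},
    {"tx":0,"ty":0,"tz":-0.5,"twist":0,"fingers":0.3},
    {"tx":0,"ty":0,"tz":0,"twist":0,"fingers":0.3}
  ],
  "squeeze": 40
}}

```text
time: 2.7
tool_pos: [0.5714, -0.1536, 0.0867]
ee_rot: [0.0, 0.998, -0.069, -0.0]
force: [-0.3, -0.2, 0.3]
width: 0.0301
gripper_force: 0.0
```

```bash
python3 - <<'E'
from h import *
s=read_state();print(s['time'],s['tool_pos'],s['ee_rot'],s['force'],s['width'])
im,p=save('wrist','w3.png')
for z in(.12,.04): print(proj(p,[.572,-.1526,z]))
E
```

```text
2.7 [ 0.5713516  -0.15363006  0.08673689] [ 1.28732177e-06  9.97640825e-01 -6.86480431e-02 -4.79743023e-04] [-0.25101911 -0.15799103  0.2918254 ] 0.03007346829058488
[250.2 299.4]
[251.5 216.5]
```

View pics/w3.png

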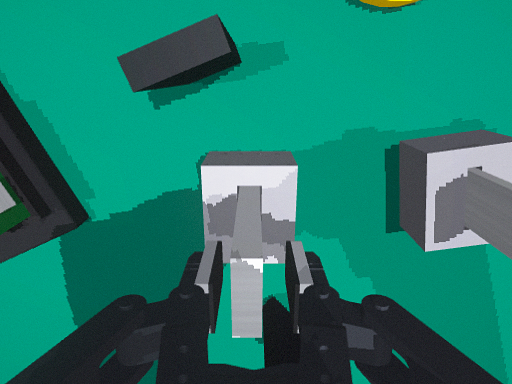

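The blade's top, at (247,299), lies slightly left of the midpoint between the fingers (254). I'll shift +2 mm in y and close.

Emit:
{"op": "carry_out", "data": {
  "motion": [
    {"tx":0,"ty":0.2,"tz":0,"twist":0,"fingers":0.3},
    {"tx":0,"ty":0,"tz":0,"twist":0,"fingers":0.6},
    {"tx":0,"ty":0,"tz":0,"twist":0,"fingers":0.8},
    {"tx":0,"ty":0,"tz":0,"twist":0,"fingers":1},
    {"tx":0,"ty":0,"tz":0,"twist":0,"fingers":1},
    {"tx":0,"ty":0,"tz":0,"twist":0,"fingers":1}
  ],
  "squeeze": 40
}}

```text
time: 3.35
tool_pos: [0.5726, -0.1512, 0.0883]
ee_rot: [0.0, 0.998, -0.068, 0.001]
force: [-1.1, 0.9, 6.3]
width: 0.0113
gripper_force: 39.8
```

Emit:
{"op": "carry_out", "data": {
  "motion": [
    {"tx":0,"ty":0,"tz":0.5,"twist":0,"fingers":1},
    {"tx":0,"ty":0,"tz":1,"twist":0,"fingers":1},
    {"tx":0,"ty":0,"tz":1,"twist":0,"fingers":1},
    {"tx":0,"ty":0,"tz":1.5,"twist":0,"fingers":1},
    {"tx":0,"ty":0,"tz":2,"twist":0,"fingers":1},
    {"tx":0,"ty":0,"tz":2,"twist":0,"fingers":1},
    {"tx":0,"ty":0,"tz":2.5,"twist":0,"fingers":1},
    {"tx":0,"ty":0,"tz":2.5,"twist":0,"fingers":1},
    {"tx":0,"ty":0,"tz":0,"twist":0,"fingers":1}
  ]
}}

```text
time: 4.25
tool_pos: [0.5742, -0.1517, 0.2222]
ee_rot: [0.001, 0.998, -0.068, 0.004]
force: [0.4, -0.5, -1.4]
width: 0.0113
gripper_force: 39.0
```

```bash
python3 - <<'E'
from h import *
s=read_state();print(s['time'],s['tool_pos'],s['ee_rot'],s['force'],s['width'])
for n in('side','wrist'): save(n,n+'4.png')
a=np.hstack([cv2.imread('pics/side4.png'),cv2.imread('pics/wrist4.png')])
cv2.imwrite('pics/j4.png',cv2.resize(a,(800,300),interpolation=cv2.INTER_AREA))
E
```

```text
4.25 [ 0.5741839  -0.15168012  0.22220484] [ 5.19004835e-04  9.97648484e-01 -6.84247745e-02  3.90938017e-03] [ 0.39173511 -0.53238845 -1.4123387 ] 0.01133441801790966
```

View pics/j4.png

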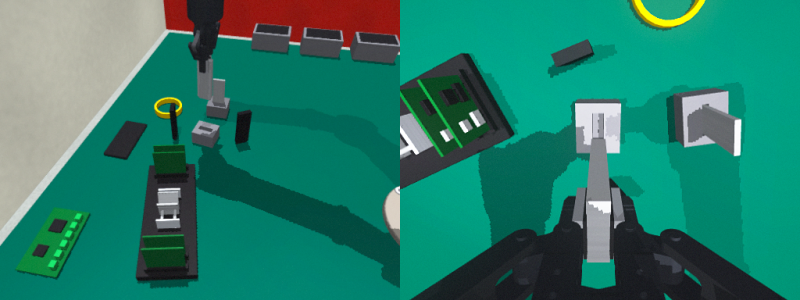

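The blade is out of its block and held upright; the thin gauge hasn't moved. Next I'll go to a pose about 6 cm short of the clamp, so the camera can see the clamp past the blade.

Emit:
{"op": "carry_out", "data": {
  "motion": [
    {"tx":-0.5,"ty":1.8,"tz":0.3,"twist":2.4,"fingers":1},
    {"tx":-0.5,"ty":2.8,"tz":0.3,"twist":2.4,"fingers":1},
    {"tx":-0.5,"ty":3,"tz":0,"twist":2.4,"fingers":1},
    {"tx":-0.5,"ty":3,"tz":0,"twist":2.4,"fingers":1},
    {"tx":-0.5,"ty":3,"tz":0,"twist":2.4,"fingers":1},
    {"tx":-0.5,"ty":3,"tz":0,"twist":2.4,"fingers":1},
    {"tx":-0.5,"ty":3,"tz":0,"twist":2.4,"fingers":1},
    {"tx":-0.5,"ty":2.8,"tz":0,"twist":2.4,"fingers":1},
    {"tx":-0.5,"ty":2,"tz":0,"twist":2.4,"fingers":1},
    {"tx":-0.4,"ty":1.2,"tz":0,"twist":2.5,"fingers":1}
  ]
}}

```text
time: 5.35
tool_pos: [0.5212, 0.1081, 0.2231]
ee_rot: [-0.0, 0.989, 0.145, -0.0]
force: [0.3, -0.3, -0.2]
width: 0.0116
gripper_force: 39.0
```

Emit:
{"op": "carry_out", "data": {
  "motion": [
    {"tx":0,"ty":0,"tz":0,"twist":0,"fingers":1},
    {"tx":0,"ty":0,"tz":0,"twist":0,"fingers":1},
    {"tx":0,"ty":0,"tz":0,"twist":0,"fingers":1}
  ]
}}

```text
time: 5.65
tool_pos: [0.5231, 0.103, 0.2232]
ee_rot: [0.0, 0.99, 0.14, -0.0]
force: [-0.2, 0.2, -1.0]
width: 0.0115
gripper_force: 39.0
```

```bash
python3 - <<'E'
from h import *
s=read_state();print(s['time'],s['tool_pos'],s['ee_rot'],s['force'],s['width'])
im,p=save('wrist','w5.png')
q=[.583,.1203]
u=proj(p,[*q,.074]);print(u)
cv2.imwrite('pics/w5b.png',cv2.resize(cv2.imread('pics/w5.png'),(800,600),interpolation=cv2.INTER_CUBIC))
E
```

```text
5.65 [0.52307412 0.10304694 0.22315132] [ 3.80849985e-04  9.90139760e-01  1.40082466e-01 -1.18266140e-04] [-0.22175335  0.15587416 -0.97150947] 0.011525017159821037
[253.4  99.7]
```

View pics/w5b.png

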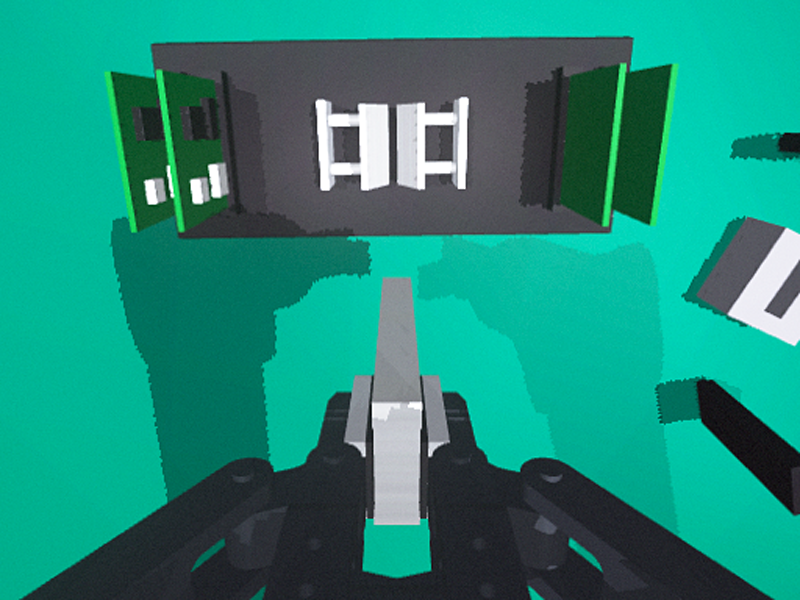

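The clamp's mouth edges run (359,103)-(362,190) and (424,103)-(425,188), the rack's far edge (152,44)-(632,38). The blade's foot is at (397,278) and its top centre at (397,463), in the enlarged picture.

```bash
python3 - <<'E'
from h import *
s=read_state();p=camera_params('wrist');f=lambda u,v,z:onz(p,(u+.5)*.64-.5,(v+.5)*.64-.5,z)
L=[f(359.5,103,.074),f(362,190,.074)];R=[f(424.5,103,.074),f(425,188,.074)]
print(L,R);m=np.mean(L+R,axis=0)
for a in(L,R):
    d=a[0]-a[1];print(np.linalg.norm(d),np.degrees(np.arctan2(d[1],d[0])))
a,b=f(152,44,.02),f(632,38,.02);c,d=f(183,237,.02),f(612,232,.02)
print('rack ang',[np.degrees(np.arctan2(*(x-y)[1::-1]))-90 for x,y in((a,b),(c,d))],np.linalg.norm(a-b),np.linalg.norm(c-d),'ctr',(a+b+c+d)/4)
P=(f(317,145,.074),f(467,145,.074));print('posts mid?',np.mean(P,axis=0))
t=np.radians(16.2);ex=np.array([np.cos(t),np.sin(t),0]);ey=np.array([-np.sin(t),np.cos(t),0])
zt=s['tool_pos'][2]-.0783; top=[f(x,y,zt+.11) for x,y in((372,403),(421,403),(374,523),(420,523))]
T=np.mean(top,axis=0);F=f(397,278,zt)-.018*ex
print('zfoot',zt,'top',T,'foot',F,'tcp',s['tool_pos'])
q=T-s['tool_pos'];print('top in tcp',q@ex,q@ey); q=F-s['tool_pos'];print('foot in tcp',q@ex,q@ey)
d=(top[0]+top[1]-top[2]-top[3]);print('blade ang',np.degrees(np.arctan2(d[1],d[0])),np.linalg.norm(d)/2,'tool ang',2*np.degrees(np.arctan2(s['ee_rot'][2],s['ee_rot'][1])))
print('clamp mid',m)
E
```

```text
[array([0.6034, 0.1462, 0.074 ]), array([0.5605, 0.1333, 0.074 ])] [array([0.6128, 0.1137, 0.074 ]), array([0.5711, 0.1006, 0.074 ])]
0.044797544575568025 16.735995851476044
0.043709266752028644 17.440042529142033
rack ang [np.float64(16.812076230701194), np.float64(16.837472625676384)] 0.2869653114925217 0.28585450844791654 ctr [0.58715  0.122725 0.02    ]
posts mid? [0.5879  0.12415 0.074  ]
zfoot 0.14489119926123406 top [0.52315  0.102875 0.2549  ] foot [0.52091471 0.10197816 0.1449    ] tcp [0.5231081 0.1031087 0.2231912]
top in tcp -2.4967729862287087e-05 -0.0002361127104272672
foot in tcp -0.0024217094480124515 -0.000473717402900292
blade ang 16.42137384584703 0.035550140646697884 tool ang 16.101659182465788
clamp mid [0.58695 0.12345 0.074  ]
```

Emit:
{"op": "carry_out", "data": {
  "motion": [
    {"tx":1.3,"ty":0.4,"tz":0,"twist":0.7,"fingers":1},
    {"tx":1.6,"ty":0.5,"tz":0,"twist":0,"fingers":1},
    {"tx":1.6,"ty":0.5,"tz":0,"twist":0,"fingers":1},
    {"tx":1.3,"ty":0.4,"tz":0,"twist":0,"fingers":1},
    {"tx":0.7,"ty":0.2,"tz":0,"twist":0,"fingers":1},
    {"tx":0,"ty":0,"tz":-1.5,"twist":0,"fingers":1},
    {"tx":0,"ty":0,"tz":-2,"twist":0,"fingers":1},
    {"tx":0,"ty":0,"tz":-2,"twist":0,"fingers":1},
    {"tx":0,"ty":0,"tz":-0.8,"twist":0,"fingers":1},
    {"tx":0,"ty":0,"tz":0,"twist":0,"fingers":1}
  ]
}}

```text
time: 6.7
tool_pos: [0.5864, 0.1241, 0.1585]
ee_rot: [0.0, 0.989, 0.148, -0.002]
force: [0.2, -0.2, 0.3]
width: 0.0113
gripper_force: 39.0
```

```bash
python3 - <<'E'
from h import *
s=read_state();print(s['time'],s['tool_pos'],s['ee_rot'],s['force'],s['width'])
im,p=save('wrist','w6.png'); im2,p2=save('side','s6.png')
u=proj(p2,[.587,.123,.1]).astype(int);print(u)
a=cv2.resize(cv2.imread('pics/s6.png')[u[1]-75:u[1]+75,u[0]-50:u[0]+50],(400,600),interpolation=cv2.INTER_CUBIC)
b=cv2.resize(cv2.imread('pics/w6.png')[160:384,180:330],(400,597),interpolation=cv2.INTER_CUBIC)
cv2.imwrite('pics/j6.png',np.hstack([a[:597],b]))
E
```

```text
6.7 [0.58638697 0.124092   0.15848704] [ 2.38164132e-04  9.89060287e-01  1.47501401e-01 -1.74024625e-03] [ 0.15064649 -0.18810437  0.34317144] 0.011274799421228564
[213 242]
```

View pics/j6.png

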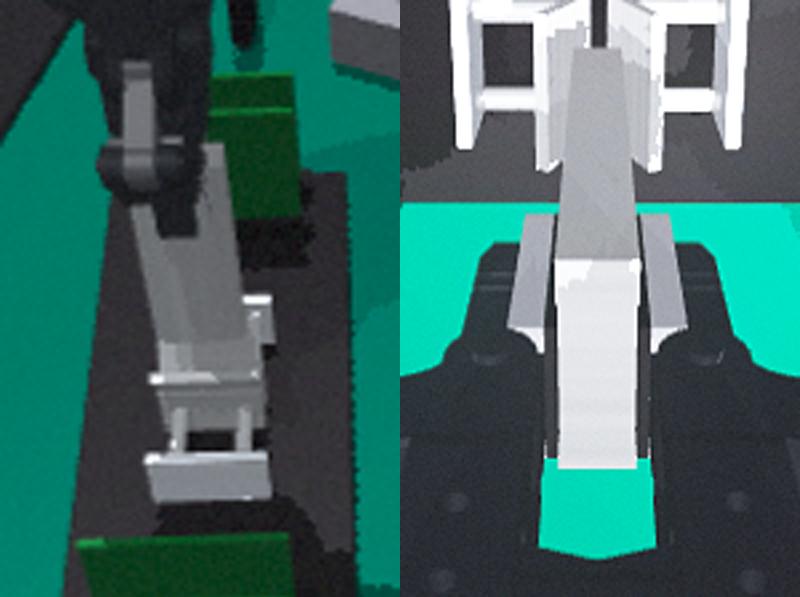

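The foot at (597,47) is centred in the mouth (540 to 660) in the wrist crop. The side crop shows the blade about equally inside both cheek ends. I'll check x numerically.

```bash
python3 - <<'E'
from h import *
s=read_state();p=camera_params('wrist');f=lambda u,v,z:onz(p,180+(u-400)/2.667,160+v/2.667,z)
t=np.radians(16.9);ex=np.array([np.cos(t),np.sin(t),0]);ey=np.array([-np.sin(t),np.cos(t),0])
T=s['tool_pos']
for n,u,v,z in(('foot far',597,47,T[2]-.0783),('topfar',597,259,T[2]+.0317),('topnear',597,468,T[2]+.0317),('nearL',545,168,.074),('nearR',657,168,.074),('farL',538,8,.074),('farR',662,8,.074)):
    q=f(u,v,z)-T;print(n,(q@ex*1e3).round(1),(q@ey*1e3).round(1))
q=np.array([.587,.1234,0])-T;print('clamp',q@ex,q@ey)
p=camera_params('side');g=lambda u,v,z:onz(p,163+u/4,167+v/4,z)
for n,u,v,z in(('footL +y face',157,340,T[2]-.0783),('footR',243,345,T[2]-.0783),('cheekL',150,380,.074),('cheekR',263,378,.074)):
    q=g(u,v,z)-T;print(n,(q@ex*1e3).round(1),(q@ey*1e3).round(1))
E
```

```text
foot far 15.7 -0.3
topfar 18.0 -0.3
topnear -18.3 -0.3
nearL -21.9 14.0
nearR -21.8 -17.0
farL 23.8 15.2
farR 23.9 -17.2
clamp -0.0012761092008815552 -0.0010196972167032857
footL +y face 18.3 3.4
footR -17.4 7.4
cheekL 21.2 17.2
cheekR -25.3 18.3
```

Emit:
{"op": "carry_out", "data": {
  "motion": [
    {"tx":0,"ty":-0.1,"tz":-0.4,"twist":0,"fingers":1},
    {"tx":0,"ty":0,"tz":-0.5,"twist":0,"fingers":1},
    {"tx":0,"ty":0,"tz":-0.5,"twist":0,"fingers":1},
    {"tx":0,"ty":0,"tz":-0.5,"twist":0,"fingers":1},
    {"tx":0,"ty":0,"tz":-0.5,"twist":0,"fingers":1},
    {"tx":0,"ty":0,"tz":-0.4,"twist":0,"fingers":1},
    {"tx":0,"ty":0,"tz":0,"twist":0,"fingers":1}
  ]
}}

```text
time: 7.5
tool_pos: [0.5873, 0.1236, 0.1315]
ee_rot: [0.0, 0.989, 0.148, -0.001]
force: [-0.5, 0.5, -1.1]
width: 0.0113
gripper_force: 39.0
```

Emit:
{"op": "carry_out", "data": {
  "motion": [
    {"tx":0,"ty":0,"tz":-0.3,"twist":0,"fingers":1},
    {"tx":0,"ty":0,"tz":-0.3,"twist":0,"fingers":1},
    {"tx":0,"ty":0,"tz":-0.3,"twist":0,"fingers":1},
    {"tx":0,"ty":0,"tz":-0.3,"twist":0,"fingers":1}
  ]
}}

```text
time: 7.9
tool_pos: [0.5887, 0.1241, 0.1211]
ee_rot: [-0.0, 0.989, 0.148, 0.001]
force: [1.2, -0.4, 1.0]
width: 0.0114
gripper_force: 39.7
```

Emit:
{"op": "carry_out", "data": {
  "motion": [
    {"tx":0,"ty":0,"tz":-0.3,"twist":0,"fingers":1},
    {"tx":0,"ty":0,"tz":-0.3,"twist":0,"fingers":1},
    {"tx":0,"ty":0,"tz":-0.2,"twist":0,"fingers":1}
  ]
}}

```text
time: 8.2
tool_pos: [0.5875, 0.1236, 0.1118]
ee_rot: [0.0, 0.989, 0.147, -0.0]
force: [0.2, -0.9, 0.4]
width: 0.0118
gripper_force: 39.8
```

Emit:
{"op": "carry_out", "data": {
  "motion": [
    {"tx":0,"ty":0,"tz":-0.2,"twist":0,"fingers":1},
    {"tx":0,"ty":0,"tz":-0.2,"twist":0,"fingers":1},
    {"tx":0,"ty":0,"tz":-0.2,"twist":0,"fingers":1}
  ]
}}

```text
time: 8.5
tool_pos: [0.5877, 0.1237, 0.1061]
ee_rot: [0.0, 0.989, 0.148, -0.0]
force: [-0.6, -0.4, 1.8]
width: 0.0117
gripper_force: 39.8
```

Emit:
{"op": "carry_out", "data": {
  "motion": [
    {"tx":0,"ty":0,"tz":-0.2,"twist":0,"fingers":1},
    {"tx":0,"ty":0,"tz":-0.2,"twist":0,"fingers":1}
  ]
}}

```text
time: 8.7
tool_pos: [0.5878, 0.1237, 0.1022]
ee_rot: [0.0, 0.989, 0.148, 0.0]
force: [-1.5, -0.7, 2.0]
width: 0.0118
gripper_force: 39.8
```

Contact is expected near TCP z 0.098, so 1 mm steps from here.

Emit:
{"op": "carry_out", "data": {
  "motion": [
    {"tx":0,"ty":0,"tz":-0.1,"twist":0,"fingers":1},
    {"tx":0,"ty":0,"tz":-0.1,"twist":0,"fingers":1},
    {"tx":0,"ty":0,"tz":0,"twist":0,"fingers":1}
  ]
}}

```text
time: 9.0
tool_pos: [0.5877, 0.1237, 0.1001]
ee_rot: [0.0, 0.989, 0.147, -0.0]
force: [-0.5, 0.9, -0.3]
width: 0.0116
gripper_force: 39.6
```

Emit:
{"op": "carry_out", "data": {
  "motion": [
    {"tx":0,"ty":0,"tz":-0.1,"twist":0,"fingers":1},
    {"tx":0,"ty":0,"tz":0,"twist":0,"fingers":1}
  ]
}}

```text
time: 9.2
tool_pos: [0.5878, 0.1237, 0.0992]
ee_rot: [-0.0, 0.989, 0.147, 0.0]
force: [1.6, 0.2, -0.9]
width: 0.0115
gripper_force: 39.7
```

Emit:
{"op": "carry_out", "data": {
  "motion": [
    {"tx":0,"ty":0,"tz":-0.1,"twist":0,"fingers":1},
    {"tx":0,"ty":0,"tz":0,"twist":0,"fingers":1}
  ]
}}

```text
time: 9.4
tool_pos: [0.5878, 0.1237, 0.0984]
ee_rot: [0.0, 0.989, 0.148, 0.0]
force: [-0.3, 0.5, 2.5]
width: 0.0116
gripper_force: 39.9
```

Emit:
{"op": "carry_out", "data": {
  "motion": [
    {"tx":0,"ty":0,"tz":-0.1,"twist":0,"fingers":1},
    {"tx":0,"ty":0,"tz":0,"twist":0,"fingers":1}
  ]
}}

```text
time: 9.6
tool_pos: [0.588, 0.1238, 0.0983]
ee_rot: [0.0, 0.989, 0.147, 0.0]
force: [-2.4, -0.2, 8.8]
width: 0.0116
gripper_force: 41.1
```

Emit:
{"op": "carry_out", "data": {
  "motion": [
    {"tx":0,"ty":0,"tz":-0.1,"twist":0,"fingers":1},
    {"tx":0,"ty":0,"tz":0,"twist":0,"fingers":1}
  ]
}}

```text
time: 9.8
tool_pos: [0.5882, 0.1239, 0.0983]
ee_rot: [0.0, 0.989, 0.147, 0.001]
force: [-5.1, -1.1, 15.7]
width: 0.0114
gripper_force: 42.2
```

The force rose sharply at the expected height, so the foot is home. I'll ease the load, then let go gradually and rise.

Emit:
{"op": "carry_out", "data": {
  "motion": [
    {"tx":0,"ty":0,"tz":0.15,"twist":0,"fingers":1},
    {"tx":0,"ty":0,"tz":0,"twist":0,"fingers":1},
    {"tx":0,"ty":0,"tz":0,"twist":0,"fingers":0.6},
    {"tx":0,"ty":0,"tz":0,"twist":0,"fingers":0.4},
    {"tx":0,"ty":0,"tz":0,"twist":0,"fingers":0.2},
    {"tx":0,"ty":0,"tz":0,"twist":0,"fingers":0},
    {"tx":0,"ty":0,"tz":0,"twist":0,"fingers":0}
  ],
  "squeeze": 20
}}

```text
time: 10.5
tool_pos: [0.5877, 0.1237, 0.0976]
ee_rot: [0.0, 0.989, 0.148, -0.0]
force: [1.0, 0.0, 0.0]
width: 0.0428
gripper_force: 0.0
```

Emit:
{"op": "carry_out", "data": {
  "motion": [
    {"tx":0,"ty":0,"tz":1,"twist":0,"fingers":0},
    {"tx":0,"ty":0,"tz":2,"twist":0,"fingers":0},
    {"tx":0,"ty":0,"tz":3,"twist":0,"fingers":0},
    {"tx":0,"ty":0,"tz":3,"twist":0,"fingers":0},
    {"tx":0,"ty":0,"tz":3,"twist":0,"fingers":0},
    {"tx":0,"ty":0,"tz":0,"twist":0,"fingers":0},
    {"tx":0,"ty":0,"tz":0,"twist":0,"fingers":0}
  ]
}}

```text
time: 11.2
tool_pos: [0.5882, 0.1239, 0.2191]
ee_rot: [-0.0, 0.989, 0.148, 0.001]
force: [-0.4, -0.5, -1.0]
width: 0.0424
gripper_force: 0.0
```

```bash
python3 - <<'E'
from h import *
s=read_state();print(s['time'],s['tool_pos'],s['force'])
im,p=save('wrist','w7.png')
u=proj(p,[.5878,.1237,.13]).astype(int);print(u)
g=cv2.imread('pics/w7.png',0);x0,y0=u[0]-25,u[1]-40
print(g[u[1],x0:x0+50]);print(g[y0:y0+80,u[0]])
im,p=save('side','s7.png')
E
```

```text
11.2 [0.5881789  0.12387247 0.21909059] [-0.39916309 -0.53045933 -0.99325988]
[253 194]
[ 77  81  69 248 255 239 228 173 177 177 172 255 243 145  81  78  79 127
 255 250 225 223 224 223 222 223 222 238 238 238 248 249 250 255 137  80
  78  95 143 193 209 202 203 186 180 255 255 255 255  96]
[167 164 166 168 164 165 163 164 166 161 161 167 164 165 167 163 155 255
 255 255 255 255 255 255 255 255 255 255 255 255 255 255 247 248 248 248
 247 248 248 240 223 228 226 223 226 225 225 224 222 217 220 226 225 227
 227 224 222 222 221 220 218 222 228 225 184 143 144 143 147 143 145 145
 145 145 144 144 142 142 144 140]
```

```bash
python3 -c "
from bench import *
print(hand_in())"
```

```text
the job is handed in; nothing more can be done
None
```

The thick gauge is standing upright in the middle clamp with its foot home on the floor, about 1 mm from centred along the cheeks. I let it go with the robot clear, never touched the thin gauge, and handed the job in at about 11 s; no verdict came back.

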